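Fit the tube carrier on the rotator's leaning spindle and switch it on

ROBOT

A 6-joint arm with a two-finger parallel gripper is mounted at the origin on the work surface. World frame = base frame: x ahead of the robot, y to its left, z up, the work surface at z = 0. Lengths are in mm, angles in degrees, forces in N, time in s.
With the tool pointing down it reaches from about 325 to 775 mm from the base axis. Payload 9.3 kg.
Tool frame: the origin (TCP) lies where the fingers leave the gripper's body, on its centre line; the fingertips stand 73 mm ahead of it and the grasp point (between the pads) lies 54 mm ahead of it; z points along the fingers, y is the line along which they close (so a half turn about z gives the same grasp; the last joint's range is limited). The gripper opens to 85 mm and grips with 20 to 120 N. Pads are 22 mm wide; open, the fingers measure 114 mm over their backs; the gripper's body (76 mm by 85 mm) begins 54 mm behind the grasp point. The pads swing forward as they close: fully open they stand 13 mm farther back than shut.
Start: joints at [-77.785, 14.817, 1.232, 76.415, 0, 81.257], TCP at [196.726, -513.61, 303.879] pointing down, gripper open.
Joint ranges: [-174.27, 174.27], [-52.1, 104.24], [-59.71, 78.15], [-110.17, 111.67], [-87.03, 83.33], [-180, 180]. Speed limits (degrees/s): [127.2, 127.2, 159.86, 180, 180, 180].

INTERFACE

Orientations are given as [roll, pitch, yaw] about the fixed x, y, z axes, in that order (R = Rz(yaw) Ry(pitch) Rx(roll)).
In Python, from station import manip gives the robot as it stands.
- The arm moves only by the tool servo_tool, never from a script. Its argument "increments" is a list of rows, each a list of 5 numbers: the closure, from 0 (fully open) to 1 (shut), then the shift along the tool's x, y, z in mm, then the turn about the tool's z in degrees. A call has 1 to 8 rows; each row is the pose to reach, as a shift and turn from the pose commanded when the call began, along the tool's axes at that moment; what a row does not reach only later rows make up. A row lasts 1/10 s, in which the tool goes at most 50 mm and 8.59 degrees, less where a joint would pass 70% of its speed; a pose out of reach is approached as far as the arm can. A call with a gripper value outside its range is refused whole. The fingers move at their own pace and stop on an object; the grip force is fixed at half the most. Time passes only in rows, so rows that repeat a pose let the fingers close. It gives the time, the measured TCP pose, the force, the opening and the grip force at its end, in the units of the state.
- manip.sense(): the state, without advancing time (a new reading comes with each control period).
- manip.read_camera(name): name is "scene" or "side" or "wrist"; returns a dict with "color" (420x560x3 uint8, red, green, blue), "range_z" (420x560 float32, mm along the optical axis (not along the pixel's ray), 0 where there is no reading), "fx", "fy", "cx", "cy" (pixels), "origin" and "orientation" of the camera in the world. Camera axes: x right, y down, z forward; pixel columns grow to the right and rows downward; lengths in mm; the calibration is good to about 2 mm. A picture is of the moment at which its call begins.
- manip.sign_off(): hands the job in; it is judged then, once.
The state is a dict: "time": time; "joints": joint angles; "qvel": joint speeds; "tau": joint torques, N m; "position": TCP position; "orientation": TCP orientation; "force": force on the tool from outside, world axes, zero at the start; "torque": the same for the moment, N m; "grip_width": opening from 0.0 (shut) to 1.0 (fully open); "gripper_force": force on a finger pad.
Only numpy, scipy, OpenCV 4.12 (cv2) and the standard library are available. Lean on these libraries where they do the work, as an engineer would, in place of code of your own. Each camera call takes 0.05 s, during which the arm holds its last target. There are 200 camera calls.

TASK

Pick up the tube carrier and put it on the leaning spindle of the tube rotator, pressing and turning it until its slots find the spindle's cross key and it drops fully home, flat on the shoulder. Only then push the rotator's switch lever over to its far position, and leave the bottle, cup and mouse where they are.

Things in the scene. Friction and masses are not known exactly. Their poses are not given: they have to be found in the camera images.
- carrier_mid (a point): Tube carrier, loose, 0.18 kg, upright on the desk: white disc 104 mm across, 12 to 18 mm above its foot, with eight 17 mm sockets up to 24 mm, round a grey square hub 44 x 44 mm, 36 mm high. On the hub is the grip: a bar 44 mm long (along x), 20 mm wide (along y), 36 to 78 mm above the foot. This point: on the axis, half-way up, 39 mm above the foot; z points up out of the grip.
- carrier_foot (a point): Centre of the carrier's flat underside; axes as carrier_mid. Here opens a blind bore, 16.5 mm wide and 32 mm deep. Four slots, 8.5 mm wide and 10 mm deep, run out from it along +x, -x, +y and -y to the hub's faces, so the carrier fits again at each quarter turn.
- shoulder (a point): Centre of the round flat shoulder (52 mm across, fixed) at the foot of the rotator's spindle. z points out along the spindle, which leans 35 degrees from vertical to the rotator's front (the robot's side); y is level. The carrier's foot comes to rest on the spindle's cross key 8 mm above the shoulder, and drops to 0 mm when two slots are turned over the key.
- spindle_tip (a point): Tip of the steel spindle, 30 mm out from the shoulder; axes as shoulder. 14 mm across, tapering to 7 mm over the last 7 mm. A cross key, a flat-topped bar 6 mm wide, 32 mm end to end, goes through it 2 to 8 mm above the shoulder. Its angle about the spindle differs each time and is not given here (play when aligned: about 1.2 mm, 4 degrees either way). Gearing holds the spindle up to 0.5 N m.
- rotator: White tube rotator, fixed: a box 150 mm deep (x, front at -x), 240 mm wide (y), 50 mm high; origin under its centre. The slanted head stands on it with the shoulder 15 mm in front of the centre, 40 mm to -y and 105 mm above the desk; the switch is 85 mm to +y.
- switch_tip (a point): Centre of the 26 mm ball at the end of the rotator's black switch lever. The lever is 60 mm long from its pivot (72 mm above the desk) to this point, on a grey block 70 x 50 x 25 mm on the box's level top. It swings in the rotator's front-to-back (x, z) plane: off, it leans to the front, towards the robot, about 0.5 rad from upright; on, as far to the back.
- switch (a joint): Angle of the switch lever: 0 off (leaning to the front), 1.0 on (leaning to the back, against its stop). It stays where it is left.
- oil_bottle: Small amber bottle, 38 mm across, 75 mm high; origin under its centre. Leave alone.
- pen_cup: White cup, 72 mm across, 95 mm high, with pens standing out to 150 mm; origin under its centre. Leave alone.
- mouse: White computer mouse, 100 x 60 x 29 mm; origin under its centre. Leave alone.

How it is judged (in metres and radians):
On the way:
1. the carrier is fully home on the spindle with the switch still off (z of carrier_mid in the frame of shoulder between 0.034 and 0.042 m and x of carrier_mid in the frame of shoulder between -0.005 and 0.005 m and y of carrier_mid in the frame of shoulder between -0.005 and 0.005 m and angle between the z axis of carrier_mid and the z axis of shoulder, either way round below 0.1 rad and value of joint switch below 0.4 rad), for 0.2 s.
At the end, for the whole second after the job is handed in: The carrier is released and fully home on the spindle: its foot within 3 mm of the shoulder, within 5 mm of the axis, tilted less than 0.1 rad to it; the switch lever stands beyond 0.8 of its 1.0 rad (z of carrier_mid in the frame of shoulder between 0.034 and 0.042 m and x of carrier_mid in the frame of shoulder between -0.005 and 0.005 m and y of carrier_mid in the frame of shoulder between -0.005 and 0.005 m and angle between the z axis of carrier_mid and the z axis of shoulder, either way round below 0.1 rad and value of joint switch above 0.8 rad); the robot touches nothing.
It fails at once if the switch is thrown while the carrier is not home (value of joint switch above 0.5 rad and (z of carrier_mid in the frame of shoulder above 0.043 m or distance between carrier_mid and shoulder above 0.051 m)).
It fails at once if a bystander is pushed more than 30 mm (distance of any of oil_bottle, pen_cup, mouse from where it was at the start of the episode above 0.03 m).
It also fails if it takes over 61 s, if anything falls off the work surface, if the arm or the gripper's body presses on something with over 40 N, if the wrist force passes 120 N, or if a joint passes its speed limit or range.

## Working session

There is one attempt and no reset: what is moved stays moved. The work goes in short steps, Python scripts to look and compute and a tool call to move; the robot and the scene stay as the last step left them, time stands still between calls to the robot, and variables do not carry over. Pictures are saved under pics/ and viewed, at most 10 in all, crops included, and the job is handed in when it is done.

Besides the shell and the picture viewer there is one more tool, called by a JSON object that holds its "method" and its "body", one argument or row to a line. servo_tool: Moves the arm, as the interface text tells. Its arguments: {"type":"object","properties":{"increments":{"type":"array"}},"required":["increments"]}

```bash
mkdir -p pics; ls
python3 - <<'E'
from station import manip
import cv2,numpy as np,pickle
s=manip.sense();print(s)
d={}
for n in ("scene","side"):
    c=manip.read_camera(n);d[n]=c
    cv2.imwrite(f"pics/{n}0.png",c["color"][:,:,::-1]);print(n,c["fx"],c["cx"],c["cy"],c["origin"],c["orientation"])
pickle.dump(d,open("d0.pkl","wb"))
E
```

```text
pics
{'time': 0.0, 'joints': array([-7.77842653e+01,  1.48511620e+01,  1.18876223e+00,  7.64162497e+01,
        1.66610107e-03,  8.12560081e+01]), 'qvel': array([ 0.03846936, -0.05944267,  0.05039694,  0.07170827,  0.06434757,
       -0.00630505]), 'tau': array([ 1.93139090e-04, -5.55640590e+01,  3.44529140e+01,  1.38354365e-02,
       -1.21240028e-04,  1.19313702e-05]), 'position': array([ 196.6960851 , -513.41912014,  303.25546939]), 'orientation': array([-1.79922518e+02, -1.36029965e-02,  2.09597162e+01]), 'force': array([-0.21310883,  0.1284273 , -1.07357029]), 'torque': array([-0.03373545,  0.03818247, -0.01693265]), 'gripper_force': 0.0, 'grip_width': 1.0037887206993703}
scene 540.4428653370265 276.6635305369627 204.3214680438332 [1088.79793058  225.66709441  840.7208167 ] [-142.60383429    0.3567981   105.04393402]
side 411.1063828671978 281.7888121064392 211.49366059215143 [ 328.84685997 -362.23537276  713.23543014] [-140.50145168    0.30175397  -26.35972874]
```

View pics/scene0.png

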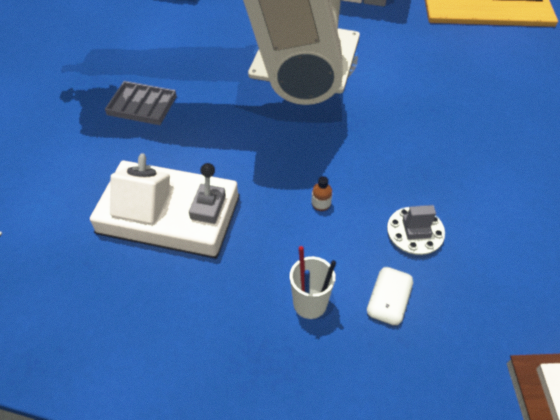

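View pics/side0.png

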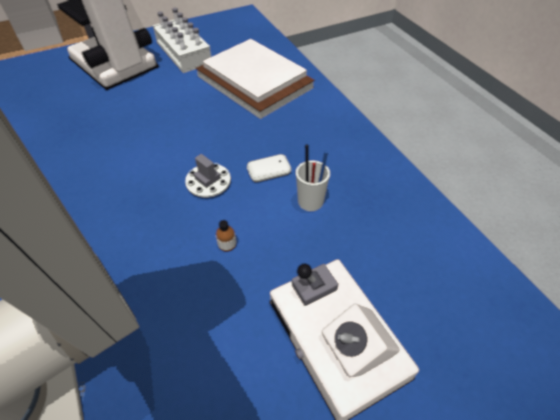

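The scene view shows the rotator around (165,208), with the spindle at (142,160), the switch ball at (207,170) and the carrier at (417,230). The side view shows the spindle and its dark shoulder at (351,340) and the carrier at (207,180). Next I'll fit both from the depth data.

```bash
cat > h.py <<'E'
import numpy as np,cv2
from scipy.spatial.transform import Rotation as R
def rot(rpy): return R.from_euler('xyz',rpy,degrees=True)
def cloud(c):
    v,u=np.indices(c["range_z"].shape); z=c["range_z"].astype(float)
    p=np.stack([(u-c["cx"])/c["fx"]*z,(v-c["cy"])/c["fy"]*z,z],-1)
    w=rot(c["orientation"]).apply(p.reshape(-1,3)).reshape(p.shape)+c["origin"]
    w[z<=0]=np.nan
    return w
E
python3 - <<'E'
from h import *
import pickle
d=pickle.load(open("d0.pkl","rb"))
boxes={"scene":{"car":(385,195,450,258),"rot":(85,150,245,260),"ball":(199,161,216,178),"bot":(308,175,335,212),"cup":(285,245,340,320),"mouse":(362,262,418,328)},"side":{"car":(180,150,236,200),"rot":(262,255,420,420),"ball":(296,263,313,279),"bot":(212,218,240,252),"cup":(292,145,332,212),"mouse":(243,150,294,184)}}
for n,c in d.items():
    W=cloud(c)
    for k,(a,b,e,f) in boxes[n].items():
        P=W[b:f,a:e].reshape(-1,3);C=c["color"][b:f,a:e].reshape(-1,3).astype(int)
        ok=np.isfinite(P[:,0]);P=P[ok];C=C[ok]
        if k=="car":
            for lo,hi in((70,84),(10,30)):
                q=P[(P[:,2]>lo)&(P[:,2]<hi)];print(n,k,lo,len(q),q[:,2].mean().round(1),cv2.minAreaRect(q[:,:2].astype(np.float32)))
        elif k=="rot":
            q=P[(P[:,2]>45)&(P[:,2]<54)];print(n,k,len(q),np.median(q[:,2]),cv2.minAreaRect(q[:,:2].astype(np.float32)))
        elif k=="ball":
            q=P[(P[:,2]>105)&(C.sum(1)<150)];print(n,k,len(q),q.mean(0).round(1),q.max(0),q.min(0))
        else:
            q=P[P[:,2]>12];print(n,k,q.mean(0).round(0),q.max(0).round(0))
E
```

```text
scene car 70 273 75.6 ((472.86602783203125, 320.7528381347656), (21.446792602539062, 45.28168869018555), 16.568281173706055)
scene car 10 1402 18.8 ((477.9466247558594, 319.89630126953125), (102.84102630615234, 95.36019134521484), 80.18982696533203)
scene rot 3985 48.1573739102314 ((547.163818359375, -141.37359619140625), (150.91893005371094, 239.7653350830078), 1.2258943319320679)
scene ball 89 [525.7 -53.8 132.2] [535.01363904 -45.59150014 138.46107246] [514.35710369 -65.35622012 124.92640858]
scene bot [456. 138.  44.] [467. 156.  76.]
scene cup [664. 164.  73.] [697. 199. 150.]
scene mouse [624. 293.  23.] [671. 328.  29.]
side car 70 160 77.3 ((467.491943359375, 319.45550537109375), (20.290706634521484, 45.04399871826172), 20.295839309692383)
side car 10 804 20.9 ((466.04571533203125, 316.17242431640625), (96.37239074707031, 103.14299774169922), 71.59808349609375)
side rot 7280 49.91461508103396 ((542.355224609375, -142.9771728515625), (149.3296661376953, 238.605712890625), 1.7050292491912842)
side ball 153 [514.6 -62.7 135.2] [525.87061787 -51.65794714 141.42213037] [504.62917145 -70.92009059 123.57584871]
side bot [440. 127.  46.] [461. 147.  78.]
side cup [654. 158.  76.] [692. 200. 151.]
side mouse [610. 286.  24.] [664. 327.  30.]
```

```bash
cat >> h.py <<'E'
from station import manip
def inc(x,y,z,yaw,s=None):
    s=s or manip.sense(); r=rot(s["orientation"])
    d=r.inv().apply(np.array([x,y,z])-s["position"])
    cy=s["orientation"][2]; t=-(((yaw-cy)+180)%360-180)
    return np.r_[d.round(1),round(t,1)]
E
python3 - <<'E'
from h import *
c=manip.read_camera("wrist");s=manip.sense();r=rot(s["orientation"])
print("cam in tool",r.inv().apply(c["origin"]-s["position"]),(r.inv()*rot(c["orientation"])).as_matrix().round(2),c["fx"])
print(inc(440,-182,330,0)); print(s["position"],s["orientation"],s["joints"])
E
```

```text
cam in tool [ 79.16309507  -1.3451774  -70.27764744] [[ 0.   -0.95 -0.31]
 [ 1.    0.   -0.  ]
 [ 0.   -0.31  0.95]] 331.3737067879599
[ 345.8 -222.6  -26.3   21. ]
[ 196.70524755 -513.49491088  303.39945035] [-1.79942535e+02 -8.44754411e-03  2.09566271e+01] [-7.77841744e+01  1.48449148e+01  1.20109635e+00  7.64142629e+01
 -3.83225577e-04  8.12591945e+01]
```

Run:
```python
from h import *
print(inc(460,-182,270,180))
```

```text
[ 364.4 -215.4   33.7 -159. ]
```

{"method": "servo_tool", "body": {
  "increments": [
    [0,364,-215,34,-68],
    [0,364,-215,34,-68],
    [0,364,-215,34,-68],
    [0,364,-215,34,-68],
    [0,364,-215,34,-68],
    [0,364,-215,34,-68],
    [0,364,-215,34,-68],
    [0,364,-215,34,-68]
  ]
}}

```text
time: 0.95
position: [445.6, -199.6, 271.7]
orientation: [180.0, 0.0, 89.3]
force: [1.0, -1.2, -0.8]
grip_width: 1.003
gripper_force: 0.0
```

{"method": "servo_tool", "body": {
  "increments": [
    [0,0,0,0,-68],
    [0,0,0,0,-68],
    [0,0,0,0,-68],
    [0,0,0,0,-68],
    [0,0,0,0,-68],
    [0,0,0,0,-68],
    [0,0,0,0,-68],
    [0,0,0,0,-68]
  ]
}}

```text
time: 1.75
position: [444.7, -201.4, 271.6]
orientation: [180.0, -0.0, 157.3]
force: [-0.5, 0.9, -0.2]
grip_width: 0.999
gripper_force: 0.0
```

Run:
```python
from h import *
print(inc(460,-182,270,180),manip.sense()["time"],manip.sense()["joints"].round(1))
```

```text
[ -6.6  23.8   1.6 -22.7] 1.75 [-34.2   9.5 -10.5  70.    0.  -11.5]
```

{"method": "servo_tool", "body": {
  "increments": [
    [0,-6,24,2,-22.7],
    [0,-6,24,2,-22.7],
    [0,-6,24,2,-22.7],
    [0,-6,24,2,-22.7]
  ]
}}

```text
time: 2.15
position: [459.7, -181.5, 269.6]
orientation: [180.0, -0.0, 179.8]
force: [-0.3, -0.4, -0.7]
grip_width: 1.002
gripper_force: 0.0
```

Run:
```python
from h import *
import pickle
c=manip.read_camera("wrist");pickle.dump(c,open("w1.pkl","wb"))
W=cloud(c)
# predicted shoulder pixel
r=rot(c["orientation"])
for p in ((531,-182,105),(514,-182,130)):
    q=r.inv().apply(np.array(p)-c["origin"]);print(q[0]/q[2]*c["fx"]+c["cx"],q[1]/q[2]*c["fy"]+c["cy"])
cv2.imwrite("pics/w1.png",c["color"][:,:,::-1])
print(manip.sense()["position"])
```

```text
272.2961988666417 293.35622616141575
271.99930546349293 292.25831216157314
[ 459.6459688  -181.60801683  269.66022397]
```

View pics/w1.png

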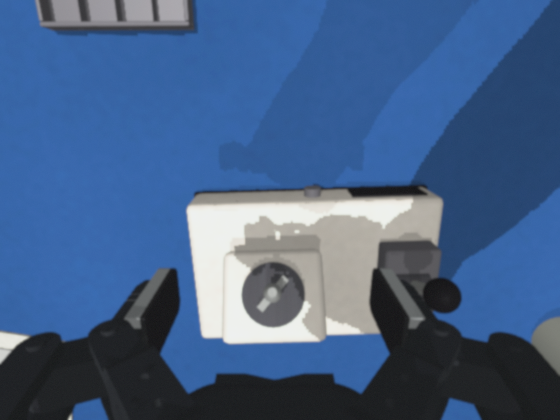

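The picture shows the dark shoulder disc at about (273,294). The bright key runs from roughly (257,308) to (288,278), with the spindle tip in the middle, and the switch ball is at (442,295). I'll project the disc and key onto the tilted shoulder plane.

Run:
```python
from h import *
import pickle
c=pickle.load(open("w1.pkl","rb"));W=cloud(c);r=rot(c["orientation"])
yaw=1.5;Rs=rot([0,-35,yaw]);rc=np.array([545,-142,0]);
S=rc+rot([0,0,yaw]).apply([-15,-40,105])
print("S nominal",S,"axis",Rs.apply([0,0,1]))
g=c["color"].astype(int).sum(2)
sl=np.s_[255:335,235:312]
dark=np.zeros(g.shape,np.uint8);dark[sl]=(g[sl]<240)
n,lab,st,ce=cv2.connectedComponentsWithStats(dark);k=1+st[1:,4].argmax();hull=cv2.convexHull(np.argwhere(lab==k)[:,::-1].astype(np.int32))
print(st[k],cv2.fitEllipse(hull))
m=np.zeros(g.shape,np.uint8);cv2.fillConvexPoly(m,hull,1);m2=cv2.erode(m,np.ones((5,5)))
def plane(uv,h):
    d=r.apply(np.c_[(uv[:,0]-c["cx"])/c["fx"],(uv[:,1]-c["cy"])/c["fy"],np.ones(len(uv))])
    nn=Rs.apply([0,0,1]);t=((S+h*nn-c["origin"])@nn)/(d@nn)
    return Rs.inv().apply(c["origin"]+d*t[:,None]-S)
e=plane(hull[:,0].astype(float),0);print("shoulder centre/size in S frame",cv2.minEnclosingCircle(e[:,:2].astype(np.float32)),cv2.fitEllipse(e[:,:2].astype(np.float32)))
# depth-based plane normal
P=Rs.inv().apply(W[(lab==k)]-S);print("dark depth z in S",np.nanmedian(P,0), np.linalg.lstsq(np.c_[P[:,:2],np.ones(len(P))],P[:,2],rcond=None)[0] if np.isfinite(P).all() else "nan")
b=np.argwhere((m2>0)&(g>300))[:,::-1].astype(float);q=plane(b,8)
print(len(b),cv2.minAreaRect(q[:,:2].astype(np.float32)))
w,v=np.linalg.eigh(np.cov(q[:,:2].T));print("key angle",np.degrees(np.arctan2(v[1,1],v[0,1])),w**.5,q.mean(0))
# rotator from wrist depth
for nme,msk in(("box",(W[...,2]>44)&(W[...,2]<54)),):
    q=W[msk];q=q[(abs(q[:,0]-545)<90)&(abs(q[:,1]+142)<130)];print(np.median(q[:,2]),cv2.minAreaRect(q[:,:2].astype(np.float32)))
bb=(g<100);bl=W[280:312,425:462][bb[280:312,425:462]];bl=bl[bl[:,2]>115];print("ball",bl.mean(0),bl.min(0),bl.max(0))
cr=cv2.resize(c["color"][250:340,228:318,::-1],(540,540),interpolation=cv2.INTER_CUBIC);cv2.imwrite("pics/key.png",cr)
```

```text
S nominal [ 531.05221806 -182.37894722  105.        ] axis [-0.57337989 -0.01501448  0.81915204]
[269 263  35  37 439] ((285.5088806152344, 281.97015380859375), (25.761083602905273, 46.59450912475586), 139.51431274414062)
shoulder centre/size in S frame ((-9.833839416503906, 11.686884880065918), 19.50586700439453) ((-9.116180419921875, 11.323958396911621), (21.063142776489258, 37.67119598388672), 130.00827026367188)
dark depth z in S [-14.38434886  11.31201598   0.28378314] [ 0.02137814 -0.01761241  0.82148022]
83 ((-8.969133377075195, 9.942805290222168), (7.45669412612915, 8.116390228271484), 62.47963333129883)
key angle 128.66125525237837 [1.89607944 2.39111633] [-9.39042227  9.67427561  8.        ]
50.42378158577651 ((544.123779296875, -141.6114959716797), (149.6573028564453, 238.86383056640625), 1.595984935760498)
ball [511.51679639 -63.62163279 138.20837625] [ 451.72123718 -126.36490892  121.99413576] [526.88777214 -49.36044365 239.03614721]
```

View pics/key.png

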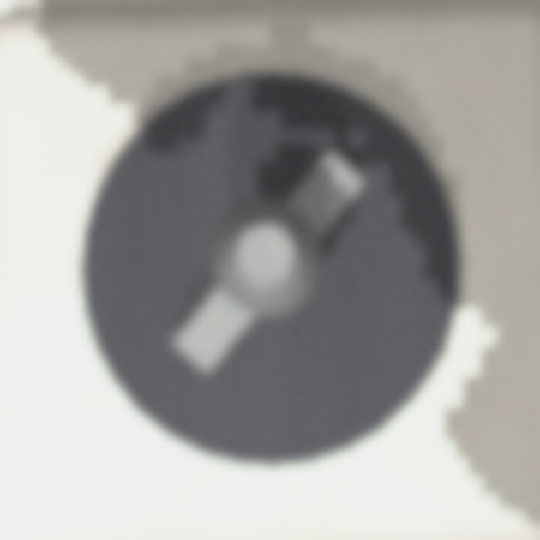

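The crop shows the shoulder circle centred at (272,267), the key ends at (349,166) and (190,360), and the spindle tip at (266,252).

Run:
```python
from h import *
import pickle
c=pickle.load(open("w1.pkl","rb"));r=rot(c["orientation"])
yaw=1.6;Rs=rot([0,-35,yaw])
S=np.array([544.1,-141.6,0])+rot([0,0,yaw]).apply([-15,-40,105])
def plane(a,h):
    uv=np.array([228+a[0]/6-.5,250+a[1]/6-.5])
    d=r.apply([(uv[0]-c["cx"])/c["fx"],(uv[1]-c["cy"])/c["fy"],1])
    nn=Rs.apply([0,0,1]);t=((S+h*nn-c["origin"])@nn)/(d@nn)
    return Rs.inv().apply(c["origin"]+d*t-S).round(2)
print(S,"centre",plane((272,267),0),"L",plane((84,267),0),"R",plane((460,267),0),"tip",plane((266,252),30))
A=plane((349,166),8);B=plane((190,360),8);print(A,B,np.linalg.norm(A-B),"mid",(A+B)/2,"angle",np.degrees(np.arctan2(*(A-B)[1::-1])))
print(inc(470,320,240,-72))
```

```text
[ 530.22271382 -182.00322918  105.        ] centre [ 1.17  0.42 -0.  ] L [  0.48 -25.11  -0.  ] R [ 1.86 25.86 -0.  ] tip [ 0.53  0.35 30.  ]
[-11.29  11.19   8.  ] [ 12.88 -10.38   8.  ] 32.395274346731505 mid [0.795 0.405 8.   ] angle 138.25336447299523
[  -6.3  501.7   29.8 -108.5]
```

{"method": "servo_tool", "body": {
  "increments": [
    [0,-6,400,30,-60],
    [0,-6,400,30,-60],
    [0,-6,400,30,-60],
    [0,-6,400,30,-60],
    [0,-6,400,30,-60],
    [0,-6,400,30,-60],
    [0,-6,400,30,-60],
    [0,-6,400,30,-60]
  ]
}}

```text
time: 3.0
position: [467.7, 219.0, 239.9]
orientation: [-180.0, 0.0, -120.2]
force: [1.4, -0.2, -0.1]
grip_width: 0.999
gripper_force: 0.0
```

Run:
```python
from h import *
print(inc(470,320,230,-72))
```

```text
[-88.4  48.9   9.9 -48.2]
```

{"method": "servo_tool", "body": {
  "increments": [
    [0,-88,49,10,-48],
    [0,-88,49,10,-48],
    [0,-88,49,10,-48],
    [0,-88,49,10,-48],
    [0,-88,49,10,-48],
    [0,-88,49,10,-48],
    [0,-88,49,10,-48]
  ]
}}

```text
time: 3.7
position: [470.2, 317.7, 229.8]
orientation: [180.0, -0.0, -72.4]
force: [-0.1, 0.2, -0.1]
grip_width: 0.999
gripper_force: 0.0
```

Run:
```python
from h import *
c=manip.read_camera("wrist");W=cloud(c);s=manip.sense()
q=W.reshape(-1,3);q=q[(np.hypot(q[:,0]-470,q[:,1]-320)<60)]
t=q[(q[:,2]>74)&(q[:,2]<85)];print(len(t),t[:,2].mean(),cv2.minAreaRect(t[:,:2].astype(np.float32)))
t=q[(q[:,2]>8)&(q[:,2]<30)];print(len(t),cv2.minAreaRect(t[:,:2].astype(np.float32)))
cv2.imwrite("pics/w2.png",c["color"][:,:,::-1]);print(s["position"],s["orientation"])
```

```text
1611 78.28840019839289 ((469.67559814453125, 321.66259765625), (20.010719299316406, 43.8613166809082), 19.759048461914062)
7046 ((469.5972900390625, 322.08416748046875), (102.84574890136719, 103.38551330566406), 63.61568832397461)
[470.24604635 317.6738913  229.78887791] [ 1.79985710e+02 -1.87410113e-03 -7.25945602e+01]
```

View pics/w2.png

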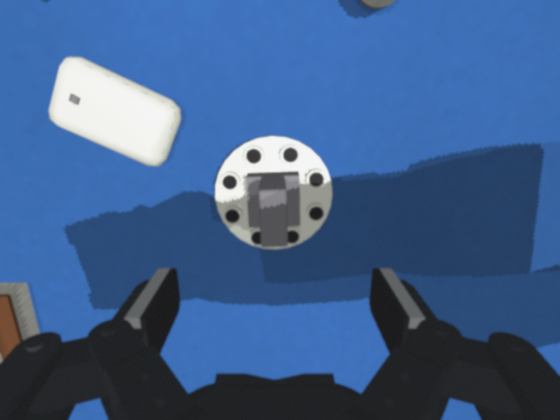

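The wrist view shows the carrier at (273,193) with its grip lined up between the fingers; the mouse at (115,110) is clear of them. I'll centre over it, descend and grip.

Run:
```python
from h import *
print(inc(469.7,321.7,116,-70.2))
```

```text
[ -4.   -0.7 113.8  -2.4]
```

{"method": "servo_tool", "body": {
  "increments": [
    [0,-4,-0.7,50,-2.4],
    [0,-4,-0.7,90,-2.4],
    [0,-4,-0.7,114,-2.4],
    [0,-4,-0.7,114,-2.4],
    [1,-4,-0.7,114,-2.4],
    [1,-4,-0.7,114,-2.4],
    [1,-4,-0.7,114,-2.4],
    [1,-4,-0.7,114,-2.4]
  ]
}}

```text
time: 4.55
position: [470.1, 322.0, 117.1]
orientation: [-179.9, 0.0, -70.0]
force: [0.6, -0.1, -0.0]
grip_width: 0.33
gripper_force: 0.0
```

{"method": "servo_tool", "body": {
  "increments": [
    [1,0,0,0,0],
    [1,0,0,0,0],
    [1,0,0,0,0],
    [1,0,0,0,0],
    [1,0,0,-20,0],
    [1,0,0,-50,0],
    [1,0,0,-90,0],
    [1,0,0,-90,0]
  ]
}}

```text
time: 5.35
position: [471.2, 322.6, 211.1]
orientation: [-179.5, 0.0, -69.9]
force: [0.1, 0.5, -1.9]
grip_width: 0.226
gripper_force: 59.2
```

Run:
```python
from h import *
print(inc(420,-105,206,-178.4),manip.sense())
```

```text
[384.1 194.7   3.2 108.5] {'time': 5.35, 'joints': array([ 2.59798318e+01,  1.89873218e+01, -6.58298928e+00,  6.39651247e+01,
        7.21967444e-04, -8.40713051e+01]), 'qvel': array([-0.13152076,  2.26110419, -5.17996761, -5.05210114,  0.01587924,
       -0.03597475]), 'tau': array([-3.10950517e-02, -5.95993495e+01,  3.29307389e+01,  1.92473352e+00,
       -1.23520082e-02, -4.24636819e-03]), 'position': array([471.19622388, 322.61314701, 211.09019968]), 'orientation': array([-1.79537995e+02,  4.87027266e-02, -6.99486638e+01]), 'force': array([ 0.11736234,  0.48814233, -1.89611407]), 'torque': array([ 0.04037703, -0.07746753,  0.01339009]), 'gripper_force': 59.21468496322632, 'grip_width': 0.22621803711203523}
```

{"method": "servo_tool", "body": {
  "increments": [
    [1,0,0,-25,20],
    [1,385,195,-25,60],
    [1,385,195,-25,60],
    [1,385,195,-25,60],
    [1,385,195,-25,60],
    [1,385,195,-25,60],
    [1,385,195,-25,60],
    [1,385,195,-25,60]
  ]
}}

```text
time: 6.15
position: [427.3, -27.4, 230.7]
orientation: [-180.0, 0.0, -130.2]
force: [0.9, -0.0, -1.4]
grip_width: 0.225
gripper_force: 59.2
```

Run:
```python
from h import *
print(inc(438,-105,175,-178.4))
```

```text
[ 52.3 -58.3  55.7  48.2]
```

{"method": "servo_tool", "body": {
  "increments": [
    [1,52,-58,20,48],
    [1,52,-58,20,48],
    [1,52,-58,56,48],
    [1,52,-58,56,48],
    [1,52,-58,56,48],
    [1,52,-58,56,48],
    [1,52,-58,56,48],
    [1,52,-58,56,48]
  ]
}}

```text
time: 6.95
position: [439.1, -102.7, 174.7]
orientation: [180.0, -0.0, -177.8]
force: [-0.6, -0.3, -1.3]
grip_width: 0.226
gripper_force: 59.3
```

Run:
```python
from h import *
print(inc(438,-105,156,-178.4))
```

```text
[ 1.2 -2.2 18.7  0.6]
```

{"method": "servo_tool", "body": {
  "increments": [
    [1,1,-1,18,0.6],
    [1,3,-1,21,0.6],
    [1,7,-1,25,0.6],
    [1,11,-1,29,0.6],
    [1,15,-1,33,0.6],
    [1,18,-1,37,0.6],
    [1,21,-1,42,0.6],
    [1,23.5,-1,46.5,0.6]
  ]
}}

```text
time: 7.75
position: [416.6, -104.8, 129.7]
orientation: [-179.9, 0.2, -178.4]
force: [-1.0, 2.4, 12.4]
grip_width: 0.225
gripper_force: 67.3
```

{"method": "servo_tool", "body": {
  "increments": [
    [1,0,0,0,0],
    [1,0,0,-20,0],
    [1,0,0,-60,0],
    [1,0,0,-60,0],
    [1,0,0,-60,0]
  ]
}}

```text
time: 8.25
position: [416.0, -104.7, 188.9]
orientation: [-180.0, 0.1, -178.4]
force: [-0.4, -0.4, -2.6]
grip_width: 0.227
gripper_force: 65.6
```

Run:
```python
from h import *
s=manip.sense();G=s["position"]+rot(s["orientation"]).apply([0,0,54]);print(s["position"],s["orientation"],s["force"],G,s["grip_width"])
for n in("side","scene"):
    c=manip.read_camera(n);W=cloud(c);q=W.reshape(-1,3);col=c["color"].reshape(-1,3).astype(int)
    m=(np.linalg.norm(q-G,axis=1)<95)&(q[:,2]>56)&(q[:,0]<480);
    white=m&(col.min(1)>140)
    q=q[white];print(n,len(q))
    if len(q)>50:
        best=None;rng=np.random.default_rng(0)
        for _ in range(300):
            a=q[rng.choice(len(q),3,False)];nn=np.cross(a[1]-a[0],a[2]-a[0]);L=np.linalg.norm(nn)
            if L<100: continue
            nn/=L;k=abs((q-a[0])@nn)<1.5
            if best is None or k.sum()>best.sum():best=k
        P=q[best];ce=P.mean(0);u,sv,v=np.linalg.svd(P-ce);nn=v[2]*np.sign(v[2][2]);print(best.sum(),"n",nn,"tilt",np.degrees(np.arccos(nn[2])),np.degrees(np.arctan2(-nn[0],nn[2])),ce,"plane dist below G",(G-ce)@nn)
    cv2.imwrite(f"pics/t_{n}.png",c["color"][:,:,::-1])
```

```text
[ 416.01506608 -104.69517823  188.9285024 ] [-1.79953847e+02  9.14716957e-02 -1.78446769e+02] [-0.43163012 -0.36344147 -2.64267524] [ 416.10242342 -104.73632361  134.92858873] 0.22668083497776229
side 1339
854 n [-0.49206468 -0.01517624  0.87042635] tilt 29.49177800088072 29.480107813251987 [ 442.14369212 -123.15647848  101.70085787] plane dist below G 41.456732321006506
scene 341
193 n [-0.46069941 -0.01624043  0.88740763] tilt 27.450722969982582 27.43617120847175 [463.33727326 -98.38601    110.15539814] plane dist below G 43.848117614129414
```

View pics/t_scene.png

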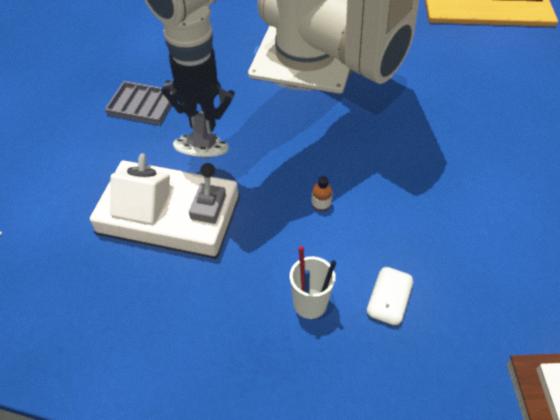

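Run:
```python
from h import *
for p in((459,-183.6,272),(481.9,-183,239.5),(490.7,-182.7,216.7)):print(inc(*p,-178.4))
```

```text
[-41.5 -80.3 -84.4  -0.1]
[-64.4 -80.3 -52.   -0.1]
[-73.2 -80.2 -29.2  -0.1]
```

{"method": "servo_tool", "body": {
  "increments": [
    [1,0,0,-45,0],
    [1,-41.5,-80,-84,0],
    [1,-41.5,-80,-84,0],
    [1,-41.5,-80,-84,0],
    [1,-41.5,-80,-84,0],
    [1,-53,-80,-68,0],
    [1,-64,-80,-52,0],
    [1,-64,-80,-52,0]
  ]
}}

```text
time: 9.15
position: [481.0, -181.6, 237.4]
orientation: [179.8, -0.3, -178.5]
force: [0.4, -0.7, -2.2]
grip_width: 0.225
gripper_force: 65.3
```

Run:
```python
from h import *
s=manip.sense();G=s["position"]+rot(s["orientation"]).apply([0,0,54]);print(G)
c=manip.read_camera("side");W=cloud(c)
r=rot(c["orientation"])
q=W.reshape(-1,3);col=c["color"].reshape(-1,3).astype(int)
m=(np.linalg.norm(q-G,axis=1)<95)&(q[:,2]>118)&(col.min(1)>110);q=q[m]
rng=np.random.default_rng(0);best=None
for _ in range(300):
    a=q[rng.choice(len(q),3,False)];nn=np.cross(a[1]-a[0],a[2]-a[0]);L=np.linalg.norm(nn)
    if L<100: continue
    nn/=L;k=abs((q-a[0])@nn)<2
    if best is None or k.sum()>best.sum():best=k
P=q[best];ce=P.mean(0);v=np.linalg.svd(P-ce)[2];nn=v[2]*np.sign(v[2][2]);print(nn,np.degrees(np.arctan2(-nn[0],nn[2])),np.degrees(np.arctan2(nn[1],nn[2])),(G-ce)@nn)
B=np.c_[v[0],v[1]];print(cv2.minEnclosingCircle(((P-ce)@B).astype(np.float32)))
(e,f),_=cv2.minEnclosingCircle(((P-ce)@B).astype(np.float32));C=ce+B@[e,f];print("disc centre",C,"expected",G-44*nn)
cv2.imwrite("pics/ins.png",cv2.resize(c["color"][230:420,250:450,::-1],(800,760))[:600])
```

```text
[ 480.78705084 -181.39996245  183.38267335]
[-0.4851362  -0.01479019  0.87431351] 29.02487385365729 -0.9691426775465626 41.90605883191526
((-0.6154754161834717, 20.470916748046875), 52.00370407104492)
disc centre [ 500.29169949 -180.64281162  146.28791403] expected [ 502.13304379 -180.74919417  144.91287889]
```

View pics/ins.png

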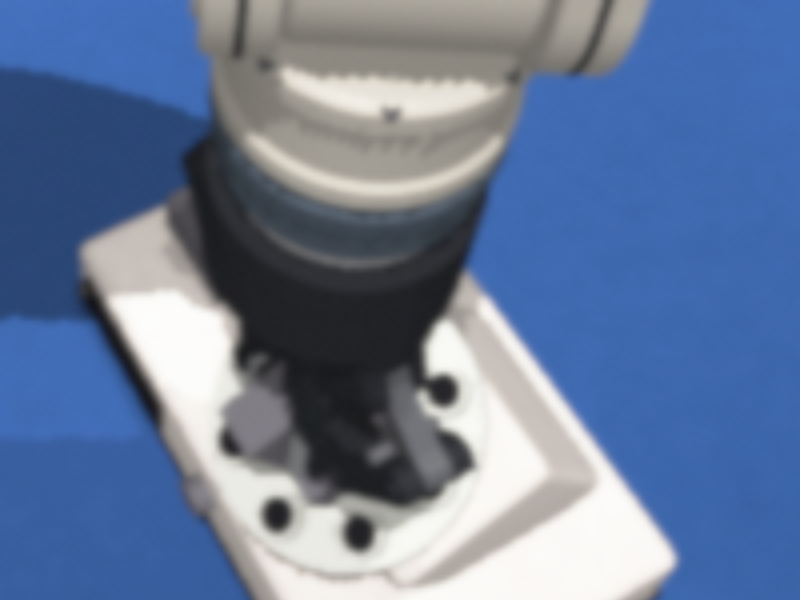

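{"method": "servo_tool", "body": {
  "increments": [
    [1,0,-1.5,-2,0],
    [1,-1,-1.5,-2,0],
    [1,-1,-1.5,-2,0]
  ]
}}

```text
time: 9.5
position: [482.8, -184.5, 243.2]
orientation: [-180.0, 0.1, -178.5]
force: [-0.6, 0.3, -1.6]
grip_width: 0.226
gripper_force: 65.3
```

Run:
```python
from h import *
s=manip.sense();G=s["position"]+rot(s["orientation"]).apply([0,0,54]);print(G,s["force"])
for f,th in((32,29),(28,29.5),(24,31),(20,33),(14,34.5),(8,35)):
    b=np.array([-np.sin(np.radians(th)),-.015,np.cos(np.radians(th))]);a=np.array([-.5735,-.016,.819])
    print(f,(rot(s["orientation"]).inv().apply(np.array([530.8,-181.6,105.4])+f*a+62*b-G)).round(1))
```

```text
[ 482.88035193 -184.55862001  189.15853197] [-0.64658286  0.26313072 -1.61852004]
32 [0.5 1.5 3.3]
28 [-1.4  1.6  6.9]
24 [-2.3  1.6 11. ]
20 [-2.7  1.6 15.4]
14 [-4.8  1.7 21.2]
8 [-7.8  1.7 26.4]
```

{"method": "servo_tool", "body": {
  "increments": [
    [1,0.5,1.5,3,0],
    [1,-0.5,1.5,5,0],
    [1,-1.5,1.5,7,0],
    [1,-2,1.5,9,0],
    [1,-2.3,1.6,11,0],
    [1,-2.5,1.6,13,0],
    [1,-2.7,1.6,15.4,0],
    [1,-2.7,1.6,15.4,0]
  ]
}}

```text
time: 10.3
position: [486.1, -183.2, 227.0]
orientation: [-180.0, 0.1, -178.5]
force: [3.0, -0.7, -1.5]
grip_width: 0.228
gripper_force: 65.5
```

{"method": "servo_tool", "body": {
  "increments": [
    [1,-1,0,3,0],
    [1,-2.1,0,5.8,0],
    [1,-3.5,0,8.5,0],
    [1,-5.1,0,11,0],
    [1,-6,0,13,0],
    [1,-6,0,13,0]
  ]
}}

```text
time: 10.9
position: [492.7, -183.2, 216.4]
orientation: [-179.9, 0.3, -178.5]
force: [-1.0, 0.3, 19.1]
grip_width: 0.225
gripper_force: 68.4
```

{"method": "servo_tool", "body": {
  "increments": [
    [1,0,0,-2,0],
    [0.66,0,0,-2,0],
    [0.66,0,0,-2,0],
    [0.66,0,0,-2,0],
    [0.66,0,0,-2,0],
    [0.66,8,0,-18,0],
    [0.66,8,0,-18,0],
    [0.66,8,0,-18,0]
  ]
}}

```text
time: 11.7
position: [483.7, -183.0, 231.9]
orientation: [-180.0, 0.0, -178.6]
force: [-0.7, 0.1, -0.0]
grip_width: 0.34
gripper_force: 0.0
```

```bash
cat > tilt.py <<'E'
from h import *
S=np.array([530.8,-181.6,105.4]);Rs=rot([0,-35,1.6])
def report(cams=("side",)):
    s=manip.sense();print(s["position"].round(1),s["orientation"].round(1),s["force"].round(1),s["torque"].round(2),s["grip_width"].round(3))
    for n in cams:
        c=manip.read_camera(n);W=cloud(c);q=Rs.inv().apply(W.reshape(-1,3)-S);col=c["color"].reshape(-1,3).astype(int)
        m=(np.hypot(q[:,0],q[:,1])<52)&(np.hypot(q[:,0],q[:,1])>36)&(q[:,2]>8)&(q[:,2]<36)&(col.min(1)>130);p=q[m]
        z=p[:,2];ok=np.ones(len(p),bool)
        for _ in range(5):
            k=np.linalg.lstsq(np.c_[p[ok][:,:2],np.ones(ok.sum())],z[ok],rcond=None)[0];ok=abs(z-np.c_[p[:,:2],np.ones(len(p))]@k)<2.5
        print(n,ok.sum(),"disc top z at axis",k[2].round(2),"slopes",k[:2].round(3),"(home ~18-24, on key 26-32)")
    return c
E
python3 -c "
from tilt import *
c=report(('scene','side'));cv2.imwrite('pics/s2.png',cv2.resize(c['color'][230:420,250:450,::-1],(800,760))[:600])"
```

```text
Traceback (most recent call last):
  File "tilt.py", line 4, in report
    s=manip.sense();print(s["position"].round(1),s["orientation"].round(1),s["force"].round(1),s["torque"].round(2),s["grip_width"].round(3))
                                                                                                                    ^^^^^^^^^^^^^^^^^^^^^
AttributeError: 'float' object has no attribute 'round'
```

```bash
sed -i 's/s\["grip_width"\].round(3)/s["grip_width"]/' tilt.py
python3 -c "
from tilt import *
c=report(('scene','side'))"
```

```text
[ 483.7 -183.   231.9] [-180.     0.  -178.6] [-0.7  0.1 -0. ] [ 0.07  0.02 -0.02] 0.33974527432824303
scene 262 disc top z at axis 25.63 slopes [-0.037  0.003] (home ~18-24, on key 26-32)
side 716 disc top z at axis 26.55 slopes [0.023 0.029] (home ~18-24, on key 26-32)
```

{"method": "servo_tool", "body": {
  "increments": [
    [0.66,0,0,0,7],
    [0.66,0,0,0,14],
    [0.66,0,0,0,21],
    [0.66,0,0,0,28],
    [0.66,0,0,0,35],
    [0.66,0,0,0,42],
    [0.66,0,0,0,48],
    [0.66,0,0,0,48]
  ]
}}

```text
time: 12.6
position: [483.8, -182.8, 231.7]
orientation: [180.0, -0.0, 133.4]
force: [0.0, 0.4, 2.0]
grip_width: 0.339
gripper_force: 2.9
```

```bash
python3 -c "
from tilt import *
c=report(('scene','side'))
cv2.imwrite('pics/s2.png',cv2.resize(c['color'][230:420,250:450,::-1],(800,760))[:600])"
```

```text
[ 483.8 -182.8  231.7] [180.   -0.  133.4] [0.  0.4 2. ] [ 0.12 -0.26  0.03] 0.33878209788129354
scene 256 disc top z at axis 26.5 slopes [-0.089 -0.022] (home ~18-24, on key 26-32)
side 635 disc top z at axis 26.27 slopes [0.001 0.015] (home ~18-24, on key 26-32)
```

View pics/s2.png

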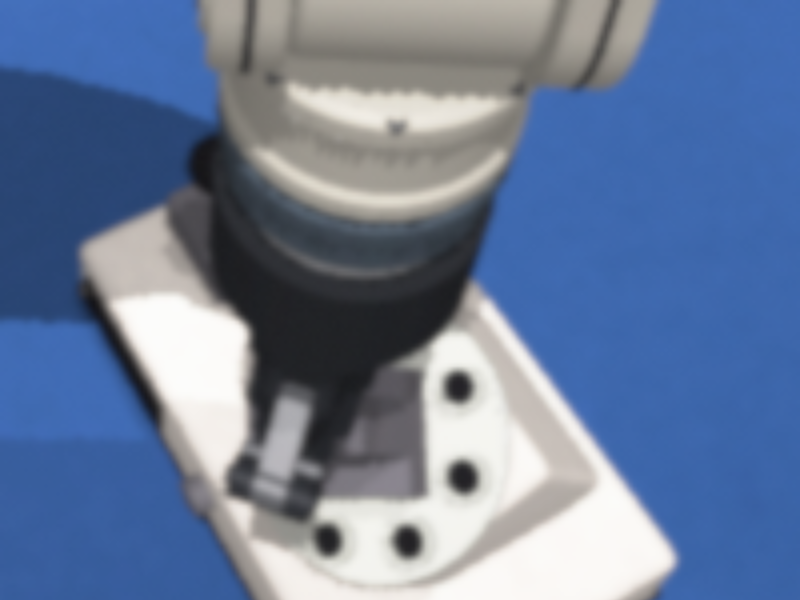

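The side view shows the carrier seated on the spindle and partly turned, with sockets at (458,386), (463,477), (407,541) and (328,541). It hasn't dropped yet, so I'll keep turning in small steps.

{"method": "servo_tool", "body": {
  "increments": [
    [0.66,0,0,0,3],
    [0.66,0,0,0,6],
    [0.66,0,0,0,8],
    [0.66,0,0,0,8]
  ]
}}

```text
time: 13.1
position: [483.4, -182.9, 231.6]
orientation: [-180.0, -0.0, 125.6]
force: [0.4, -0.2, 0.1]
grip_width: 0.339
gripper_force: 0.0
```

```bash
python3 -c "
from tilt import *
c=report(('side',))
W=Rs.inv().apply(cloud(c).reshape(-1,3)-S);col=c['color'].reshape(-1,3).astype(int)
rr=np.hypot(W[:,0],W[:,1]);m=(rr>36)&(rr<46)&(col.max(1)<90)&(W[:,2]>0)&(W[:,2]<36)
a=np.degrees(np.arctan2(W[m,1],W[m,0]));print(np.histogram(a,bins=np.arange(-180,181,7.5)))"
```

```text
[ 483.4 -182.9  231.6] [-180.    -0.   125.6] [ 0.4 -0.2  0.1] [-0.01  0.01  0.07] 0.33942287383852976
side 649 disc top z at axis 21.72 slopes [ 0.118 -0.001] (home ~18-24, on key 26-32)
(array([ 0,  0, 14,  8,  0,  0,  0,  4, 19,  4,  0,  0,  0, 13, 18,  1,  0,
        0,  0,  5, 13,  3,  0,  0,  0,  0,  0,  0,  0,  0,  0,  0,  0,  0,
        0,  0,  0,  0,  0,  0,  0,  0,  0,  0,  0,  0,  0,  0]), array([-180. , -172.5, -165. , -157.5, -150. , -142.5, -135. , -127.5,
       -120. , -112.5, -105. ,  -97.5,  -90. ,  -82.5,  -75. ,  -67.5,
        -60. ,  -52.5,  -45. ,  -37.5,  -30. ,  -22.5,  -15. ,   -7.5,
          0. ,    7.5,   15. ,   22.5,   30. ,   37.5,   45. ,   52.5,
         60. ,   67.5,   75. ,   82.5,   90. ,   97.5,  105. ,  112.5,
        120. ,  127.5,  135. ,  142.5,  150. ,  157.5,  165. ,  172.5,
        180. ]))
```

{"method": "servo_tool", "body": {
  "increments": [
    [0.66,0,0,-20,0],
    [0.8,0,0,-45,0],
    [1,0,0,-45,0],
    [1,0,0,-45,0],
    [1,0,0,-45,0],
    [1,0,0,-45,0]
  ]
}}

```text
time: 13.75
position: [483.3, -182.7, 276.1]
orientation: [-180.0, -0.1, 125.5]
force: [-0.8, -0.3, -0.3]
grip_width: -0.001
gripper_force: 0.0
```

```bash
python3 -c "
from tilt import *
c=report(('side','scene'))
a=np.array([-.5735,-.016,.819])
for h in(78,86):print('bar top',S+h*a)
p=S+80*a;print(inc(p[0],p[1],p[2]+73+8,125.6))
cv2.imwrite('pics/s3.png',cv2.resize(c['color'][90:260,60:260,::-1],(800,680))[:600])"
```

```text
[ 483.3 -182.7  276.1] [-1.800e+02 -1.000e-01  1.255e+02] [-0.8 -0.3 -0.3] [ 0.01 -0.03 -0.03] -0.0005431191506082853
side 800 disc top z at axis 21.89 slopes [0.12  0.001] (home ~18-24, on key 26-32)
scene 236 disc top z at axis 21.21 slopes [ 0.041 -0.026] (home ~18-24, on key 26-32)
bar top [ 486.067 -182.848  169.282]
bar top [ 481.479 -182.976  175.834]
[-1.   1.2 24.5 -0.1]
```

View pics/s3.png

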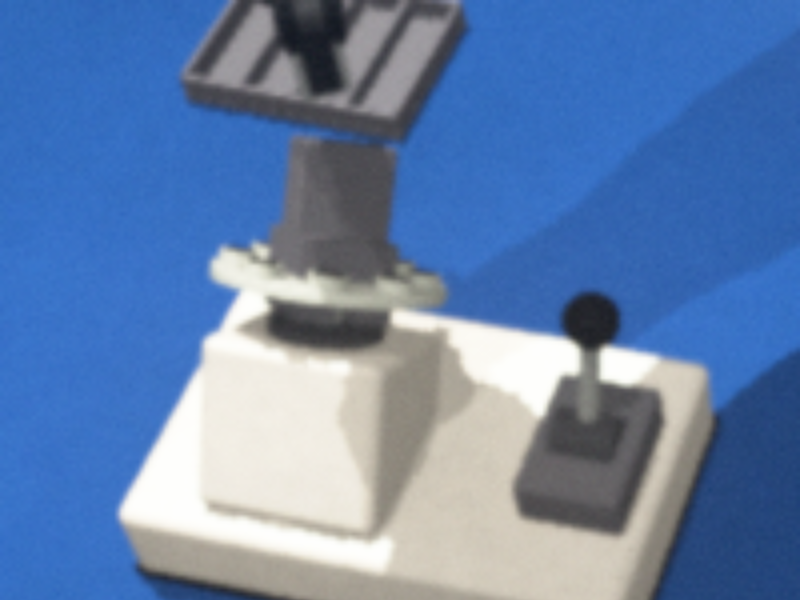

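The scene view shows the carrier well down over the shoulder but still slightly tilted: its far side is high, and the disc top is at about 21.7 where home is about 18. The lever at (590,320) is still off. I'll press along the axis with closed fingertips on the far end of the grip.

```bash
python3 -c "
from tilt import *
for h in(95,84,78,74,70):
    p=S+Rs.apply([8,-7,h]);print(h,p.round(1),inc(p[0],p[1],p[2]+73,125.6))"
```

```text
95 [ 483.1 -189.9  187.8] [-5.6 -4.4 15.6 -0.1]
84 [ 489.4 -189.8  178.8] [-9.2  0.9 24.6 -0.1]
78 [ 492.8 -189.7  173.9] [-11.1   3.7  29.5  -0.1]
74 [ 495.1 -189.6  170.6] [-12.4   5.6  32.8  -0.1]
70 [ 497.4 -189.5  167.3] [-13.7   7.5  36.   -0.1]
```

{"method": "servo_tool", "body": {
  "increments": [
    [1,-5.6,-4.4,15,0],
    [1,-7.4,-1.8,20,0],
    [1,-9.2,1,24.6,0],
    [1,-9.2,1,24.6,0]
  ]
}}

```text
time: 14.25
position: [490.2, -189.9, 252.4]
orientation: [-180.0, 0.0, 125.5]
force: [-0.5, -1.1, 2.9]
grip_width: -0.002
gripper_force: 1.4
```

Contact has begun, so I'll press on in small steps.

{"method": "servo_tool", "body": {
  "increments": [
    [1,-0.7,1,1.6,0],
    [1,-1.3,2,3.2,0],
    [1,-1.9,2.8,4.9,0],
    [1,-1.9,2.8,4.9,0]
  ]
}}

```text
time: 14.65
position: [494.5, -190.8, 251.1]
orientation: [179.9, 0.4, 125.4]
force: [-3.5, -1.9, 26.3]
grip_width: -0.001
gripper_force: 12.7
```

```bash
python3 -c "
from tilt import *
c=report(('side','scene'))"
```

```text
[ 494.5 -190.8  251.1] [179.9   0.4 125.4] [-3.5 -1.9 26.3] [-0.62  0.69 -0.02] -0.0007254252825016093
side 741 disc top z at axis 19.65 slopes [0.046 0.024] (home ~18-24, on key 26-32)
scene 254 disc top z at axis 18.83 slopes [-0.009 -0.019] (home ~18-24, on key 26-32)
```

{"method": "servo_tool", "body": {
  "increments": [
    [1,-0.5,0.5,1.5,0],
    [1,0,0,-8,0],
    [1,8,-8,-8,0],
    [1,8,-8,-3,0],
    [1,8,-8,2,0],
    [1,7,-7,6,0],
    [1,7,-7,6,0]
  ]
}}

```text
time: 15.45
position: [482.7, -188.3, 243.5]
orientation: [-179.9, 0.1, 125.4]
force: [-12.8, 2.8, 30.4]
grip_width: 0.003
gripper_force: 15.7
```

```bash
python3 -c "
from tilt import *
c=report(('side','scene'))"
```

```text
[ 482.7 -188.3  243.5] [-1.799e+02  1.000e-01  1.254e+02] [-12.8   2.8  30.4] [ 0.49  2.29 -0.01] 0.0027935606391170935
side 665 disc top z at axis 19.06 slopes [0.022 0.024] (home ~18-24, on key 26-32)
scene 263 disc top z at axis 18.0 slopes [-0.042 -0.01 ] (home ~18-24, on key 26-32)
```

{"method": "servo_tool", "body": {
  "increments": [
    [1,0,0,-20,0],
    [1,0,0,-50,0],
    [1,0,0,-50,-8],
    [1,0,0,-50,-54],
    [1,0,0,-50,-54],
    [1,0,0,-50,-54],
    [1,0,0,-50,-54],
    [1,0,0,-50,-54]
  ]
}}

```text
time: 16.35
position: [483.3, -188.0, 290.2]
orientation: [179.9, -0.1, 176.8]
force: [0.4, -0.8, 0.4]
grip_width: 0.004
gripper_force: 0.0
```

```bash
python3 -c "
from tilt import *
c=report(('side','scene'))
for n in('scene','side'):
    c=manip.read_camera(n);q=cloud(c).reshape(-1,3);col=c['color'].reshape(-1,3).astype(int)
    m=(np.linalg.norm(q-[515,-58,128],axis=1)<22)&(q[:,2]>112)&(col.max(1)<80);p=q[m]
    f=np.linalg.lstsq(np.c_[2*p,np.ones(len(p))],(p**2).sum(1),rcond=None)[0];print(n,len(p),p.mean(0),'sphere',f[:3],(f[3]+f[:3]@f[:3])**.5)
print(inc(455,-58,240,180),inc(455,-58,190,180),inc(546,-58,190,180))"
```

```text
[ 483.3 -188.   290.2] [ 1.799e+02 -1.000e-01  1.768e+02] [ 0.4 -0.8  0.4] [0.03 0.03 0.01] 0.0039151161095105184
side 676 disc top z at axis 18.83 slopes [0.013 0.006] (home ~18-24, on key 26-32)
scene 272 disc top z at axis 17.75 slopes [-0.047 -0.016] (home ~18-24, on key 26-32)
scene 135 [525.26434307 -55.15144773 132.52216795] sphere [521.49474048 -56.71761503 127.97243321] 10.494923437425042
side 118 [511.25291669 -61.30836799 134.70118918] sphere [515.85950845 -58.26578256 128.51389663] 11.633596282360157
[ 36.9 127.8  50.9  -3.8] [ 36.8 127.8 100.9  -3.8] [-54.  133.9 100.8  -3.8]
```

The carrier stays home after release: it is flat and has dropped about 7.7 mm from the on-key position. Now the switch.

{"method": "servo_tool", "body": {
  "increments": [
    [1,31,129,10,0],
    [1,31,129,10,0],
    [1,31,129,20,0],
    [1,31,129,70,0],
    [1,31,129,101,0],
    [1,31,129,101,0],
    [1,31,129,101,0]
  ]
}}

```text
time: 17.25
position: [460.6, -57.5, 191.0]
orientation: [180.0, -0.0, 176.3]
force: [-0.4, -0.7, 0.4]
grip_width: 0.003
gripper_force: 0.0
```

```bash
python3 -c "
from h import *
print(manip.sense()['time'],inc(480,-58,190,180),inc(548,-58,190,180))"
```

```text
17.25 [-19.4   0.7   1.   -3.7] [-87.2   5.1   0.9  -3.7]
```

{"method": "servo_tool", "body": {
  "increments": [
    [1,-20,0.7,1,-3.7],
    [1,-33,1.5,1,-3.7],
    [1,-43,2.2,1,-3.7],
    [1,-53,3,1,-3.7],
    [1,-63,4,1,-3.7],
    [1,-73,4.5,1,-3.7],
    [1,-81,5,1,-3.7],
    [1,-87,5,1,-3.7]
  ]
}}

```text
time: 18.05
position: [548.1, -57.8, 189.2]
orientation: [180.0, -0.0, -179.9]
force: [-5.7, -0.8, 0.3]
grip_width: -0.001
gripper_force: 4.2
```

{"method": "servo_tool", "body": {
  "increments": [
    [1,-1,0,0,0],
    [1,-2,0,0,0],
    [1,-2,0,0,0]
  ]
}}

```text
time: 18.35
position: [548.3, -57.7, 189.1]
orientation: [180.0, -0.2, -179.9]
force: [-7.8, 0.0, 2.4]
grip_width: -0.001
gripper_force: 3.9
```

```bash
cat > ball.py <<'E'
from tilt import *
report(('scene','side'))
for n in('scene','side'):
    c=manip.read_camera(n);q=cloud(c).reshape(-1,3);col=c['color'].reshape(-1,3).astype(int)
    m=(np.linalg.norm(q-[569,-57,126],axis=1)<22)&(q[:,2]>112)&(col.max(1)<80);p=q[m]
    if len(p)>20:f=np.linalg.lstsq(np.c_[2*p,np.ones(len(p))],(p**2).sum(1),rcond=None)[0];print(n,len(p),p.mean(0),'sphere',f[:3])
E
python3 ball.py
```

```text
[548.3 -57.7 189.1] [ 180.    -0.2 -179.9] [-7.8  0.   2.4] [-0.03  1.56 -0.  ] -0.0010552269628326364
scene 277 disc top z at axis 17.61 slopes [-0.039 -0.017] (home ~18-24, on key 26-32)
side 997 disc top z at axis 18.8 slopes [0.011 0.008] (home ~18-24, on key 26-32)
scene 193 [573.72176806 -52.17137718 130.48445272] sphere [568.13836917 -55.7426097  124.66887465]
```

{"method": "servo_tool", "body": {
  "increments": [
    [1,-2,0,0,0],
    [1,-2,0,0,0],
    [1,15,0,0,0],
    [1,50,0,-10,0],
    [1,60,0,-60,0],
    [1,60,0,-100,0],
    [1,60,0,-100,0],
    [1,60,0,-100,0]
  ]
}}

```text
time: 19.35
position: [490.0, -58.1, 290.5]
orientation: [-180.0, 0.2, -179.9]
force: [-0.3, -0.1, -1.4]
grip_width: 0.004
gripper_force: 0.0
```

```bash
python3 ball.py
```

```text
[490.  -58.1 290.5] [-180.     0.2 -179.9] [-0.3 -0.1 -1.4] [ 0.05 -0.01  0.03] 0.004314042441802176
scene 284 disc top z at axis 17.55 slopes [-0.036 -0.021] (home ~18-24, on key 26-32)
side 995 disc top z at axis 18.84 slopes [0.013 0.007] (home ~18-24, on key 26-32)
scene 149 [577.72754165 -52.22078139 129.89910461] sphere [574.03024283 -54.97790226 125.23782301]
side 157 [566.29800584 -59.82650295 132.9133205 ] sphere [568.89471295 -56.91005106 126.65081382]
```

```bash
python3 -c "
from station import manip
print(manip.sign_off())"
```

```text
the job is handed in; nothing more can be done
None
```

The job is handed in at about 19.5 s of the 61 s: by the cameras the carrier is released, flat and fully home on the spindle, and the switch lever, thrown only after that, is at its far stop, with bottle, cup and mouse untouched; the hand-in returned no verdict.

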